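# Put the craft stamps back in their caddy

## Robot

A 7-joint arm with a two-finger parallel gripper is mounted at the origin on the work surface. World frame = base frame: x ahead of the robot, y to its left, z up, the work surface at z = 0. Lengths are in m, angles in rad, forces in N, time in s.
With the tool pointing down it reaches from about 0.35 to 0.9 m from the base axis. Payload 8.1 kg.
Tool frame: the origin (TCP) lies at the very end of the fingers, on their centre line; the grasp point (between the pads) lies 19 mm behind it; z points along the fingers, y is the line along which they close (so a half turn about z gives the same grasp; the last joint's range is limited). The gripper opens to 92 mm and grips with 3 to 60 N. Pads are 19 mm wide; open, the fingers measure 130 mm over their backs; the gripper's body (75 mm by 190 mm) begins 47 mm behind the grasp point.
Start: joints at [1.214, 0.434, 0.025, 1.573, -0.012, 1.134, -0.075], TCP at [0.157, -0.605, 0.227] pointing down, gripper open.
Joint ranges: [-2.62, 2.62], [-0.44, 2.09], [-1.27, 1.32], [0.08, 2.57], [-1.32, 4.46], [0.12, 2], [-2.74, 2.74]. Speed limits (rad/s): [2.22, 2.22, 3.01, 3.01, 3.14, 3.14, 3.14].

## Interface

Orientations are given as a rotation vector (axis times angle).
In Python, from cell import arm gives the robot as it stands.
- The arm moves only by the shell command python3 -m pendant 'ROWS' [FORCE]. ROWS is a JSON object of lists of equal length, an entry for each row: "slide": the shift along the tool's x, y, z in units of 0.3 m (1.0 is 0.3 m), a list of three; "dr": the turn, a rotation vector about the tool's x, y, z in units of 0.12 rad (1.0 is 0.12 rad), a list of three; "claw": the opening, from 0 (shut) to 1 (fully open). In form: {"slide": [[tx, ty, tz], ...], "dr": [[ax, ay, az], ...], "claw": [claw, ...]}. A call has 1 to 10 rows; each row shifts and turns the commanded pose from where the row before left it, along the tool's axes as they then stand; what a row does not reach is not made up. A row lasts 1/10 s, in which the tool goes at most 50 mm and 8.59 degrees, less where a joint would pass 70% of its speed; a pose out of reach is approached as far as the arm can. A call with a number of a shift or a turn outside -1 to 1 is refused whole. A call with a gripper value outside its range is refused whole. The fingers move at their own pace and stop on an object; FORCE is the grip in N (left out, the last holds). Time passes only in rows, so rows that do not move let the fingers close. It gives the time, the measured TCP pose, the force, the opening and the grip force at its end, in the units of the state.
- arm.observe(): the state, without advancing time (a new reading comes with each control period).
- arm.get_image(name): name is "scene" or "top"; returns the picture (384x512x3 uint8, red, green, blue); there is no depth.
- arm.calibration(name): a dict with "K" (3x3 intrinsics, pixels), "xyz" and "orientation" of the camera in the world. Camera axes: x right, y up, looking along -z (the intrinsics and any distortion apply to the point x, -y, -z); pixel columns grow to the right and rows downward; lengths in m; the calibration is good to about 2 mm. A picture is of the moment at which its call begins. calibration takes no time and is no camera call.
- arm.sign_off(): hands the job in; it is judged then, once.
The state is a dict: "clock": time; "joints": joint angles; "dq": joint speeds; "joint_efforts": joint torques, N m; "position": TCP position; "ee_rot": TCP orientation; "force": force on the tool from outside, world axes, zero at the start; "ft_torque": the same for the moment, N m; "width": opening from 0.0 (shut) to 1.0 (fully open); "gripper_force": force on a finger pad.
Only numpy, scipy, OpenCV 4.12 (cv2) and the standard library are available. Lean on these libraries where they do the work, as an engineer would, in place of code of your own. Each camera call takes 0.05 s, during which the arm holds its last target. There are 200 camera calls.

## Task

The craft hour is over: put the four wooden-based stamps back in the caddy, each standing upright in the bay that has the colour of its knob. The two black-based stamps belong to the office: leave them standing where they are.

Things in the scene. Friction and masses are not known exactly. Their poses are not given: they have to be found in the camera images.
- stamp_red: Craft stamp with LIGHT WOODEN (tan) base and red knob: square base 40 x 40 x 16 mm (height), and on its centre an upright round knob, 26 mm across, straight sides from 25 to 57 mm height, top at 60 mm (18 mm neck below it). Stands loose on the table, about 60 g. Origin: centre of the underside; z up, x and y along the base's sides.
- stamp_blue: Craft stamp with LIGHT WOODEN (tan) base and blue knob: square base 40 x 40 x 16 mm (height), and on its centre an upright round knob, 26 mm across, straight sides from 25 to 57 mm height, top at 60 mm (18 mm neck below it). Stands loose on the table, about 60 g. Origin: centre of the underside; z up, x and y along the base's sides.
- stamp_yellow: Craft stamp with LIGHT WOODEN (tan) base and yellow knob: square base 40 x 40 x 16 mm (height), and on its centre an upright round knob, 26 mm across, straight sides from 25 to 57 mm height, top at 60 mm (18 mm neck below it). Stands loose on the table, about 60 g. Origin: centre of the underside; z up, x and y along the base's sides.
- stamp_green: Craft stamp with LIGHT WOODEN (tan) base and green knob: square base 40 x 40 x 16 mm (height), and on its centre an upright round knob, 26 mm across, straight sides from 25 to 57 mm height, top at 60 mm (18 mm neck below it). Stands loose on the table, about 60 g. Origin: centre of the underside; z up, x and y along the base's sides.
- bay_red: Red square open bay, one of four set 2 by 2, 73 mm centre to centre, in a fixed flat wooden caddy (158 x 158 x 22 mm). Outside 72 x 72 x 20 mm, walls and floor 3 mm, inside 66 x 66 mm. Origin: centre of its underside, 6 mm above the table: inner floor 3 mm, rim 20 mm above the origin. x, y along its sides, z up. Immovable.
- bay_blue: Blue square open bay, one of four set 2 by 2, 73 mm centre to centre, in a fixed flat wooden caddy (158 x 158 x 22 mm). Outside 72 x 72 x 20 mm, walls and floor 3 mm, inside 66 x 66 mm. Origin: centre of its underside, 6 mm above the table: inner floor 3 mm, rim 20 mm above the origin. x, y along its sides, z up. Immovable.
- bay_yellow: Yellow square open bay, one of four set 2 by 2, 73 mm centre to centre, in a fixed flat wooden caddy (158 x 158 x 22 mm). Outside 72 x 72 x 20 mm, walls and floor 3 mm, inside 66 x 66 mm. Origin: centre of its underside, 6 mm above the table: inner floor 3 mm, rim 20 mm above the origin. x, y along its sides, z up. Immovable.
- bay_green: Green square open bay, one of four set 2 by 2, 73 mm centre to centre, in a fixed flat wooden caddy (158 x 158 x 22 mm). Outside 72 x 72 x 20 mm, walls and floor 3 mm, inside 66 x 66 mm. Origin: centre of its underside, 6 mm above the table: inner floor 3 mm, rim 20 mm above the origin. x, y along its sides, z up. Immovable.
- office_red: Office stamp, a look-alike, with BLACK base and red knob: square base 40 x 40 x 16 mm (height), and on its centre an upright round knob, 26 mm across, straight sides from 25 to 57 mm height, top at 60 mm (18 mm neck below it). Stands loose on the table, about 60 g. Origin: centre of the underside; z up, x and y along the base's sides.
- office_blue: Office stamp, a look-alike, with BLACK base and blue knob: square base 40 x 40 x 16 mm (height), and on its centre an upright round knob, 26 mm across, straight sides from 25 to 57 mm height, top at 60 mm (18 mm neck below it). Stands loose on the table, about 60 g. Origin: centre of the underside; z up, x and y along the base's sides.
Mind the look-alikes: they are no part of the job. Leave any pink or white look-alike of the stamp_green alone.

How it is judged:
By the outcome, as a careful person would: the job done as asked, in the order asked, and still so for the second after the job is handed in, with the robot touching nothing.
It also fails if it takes over 90 s, if anything falls off the work surface, if the arm or the gripper's body presses on something with over 40 N, if the wrist force passes 120 N, or if a joint passes its speed limit or range.

## Working session

There is one attempt and no reset: what is moved stays moved. The work goes in short steps, Python scripts to look and compute and a shell command to move; the robot and the scene stay as the last step left them, time stands still between calls to the robot, and variables do not carry over. Pictures are saved under pics/ and viewed, at most 14 in all, crops included, and the job is handed in when it is done.

```bash
mkdir -p pics; python3 - <<'E'
from cell import arm
import cv2
for n in("top","scene"):
    c=arm.calibration(n);print(n,c)
    cv2.imwrite(f"pics/{n}0.png",cv2.resize(arm.get_image(n)[:,:,::-1],None,fx=1.5,fy=1.5,interpolation=cv2.INTER_CUBIC))
print(arm.observe())
E
```

```text
top {'K': array([[422.3374957 ,   0.        , 262.93733468],
       [  0.        , 422.3374957 , 188.0174637 ],
       [  0.        ,   0.        ,   1.        ]]), 'xyz': array([ 0.3679149 , -0.04255343,  1.2883353 ]), 'orientation': array([ 0.10629311, -0.09948778, -1.56306887])}
scene {'K': array([[482.16004826,   0.        , 259.15739094],
       [  0.        , 482.16004826, 194.45538466],
       [  0.        ,   0.        ,   1.        ]]), 'xyz': array([1.20485239, 0.21559909, 1.05814266]), 'orientation': array([0.41853052, 0.62005529, 1.83719775])}
{'clock': 0.1, 'joints': array([ 1.21436408,  0.43515816,  0.02500155,  1.5740095 , -0.01161047,
        1.13402152, -0.07511804]), 'dq': array([ 0.00167445, -0.00141901, -0.00020765, -0.00387074,  0.00180258,
        0.00229341,  0.00066272]), 'joint_efforts': array([ 2.24578951e-03, -6.69132614e+01,  9.87418815e-01, -3.15149152e+01,
       -6.05902984e-02,  3.73854430e-02,  4.86014369e-05]), 'position': array([ 0.15676444, -0.60453539,  0.22601945]), 'ee_rot': array([-3.11494288e+00, -3.97287247e-01,  4.95928577e-04]), 'force': array([-0.25095108, -0.70271257,  0.43339409]), 'ft_torque': array([-0.03506869,  0.03332796, -0.01005781]), 'gripper_force': 0.0, 'width': 1.0009140808517005}
```

View pics/top0.png

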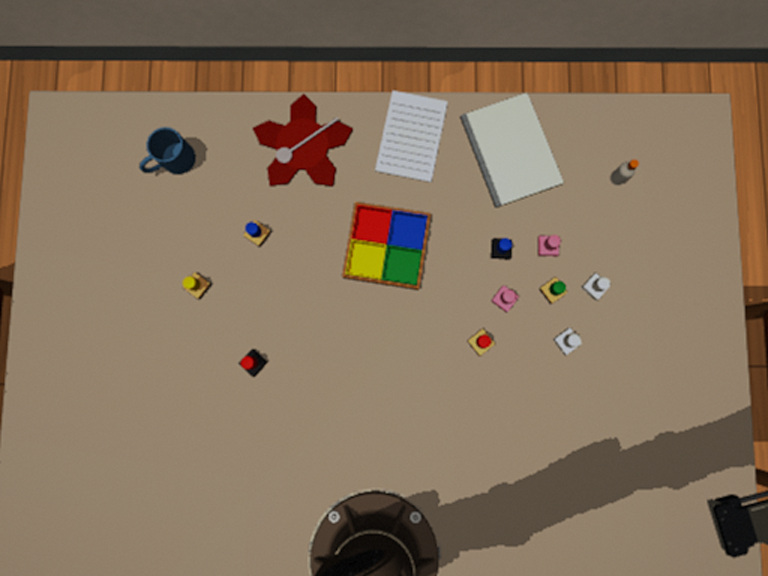

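View pics/scene0.png

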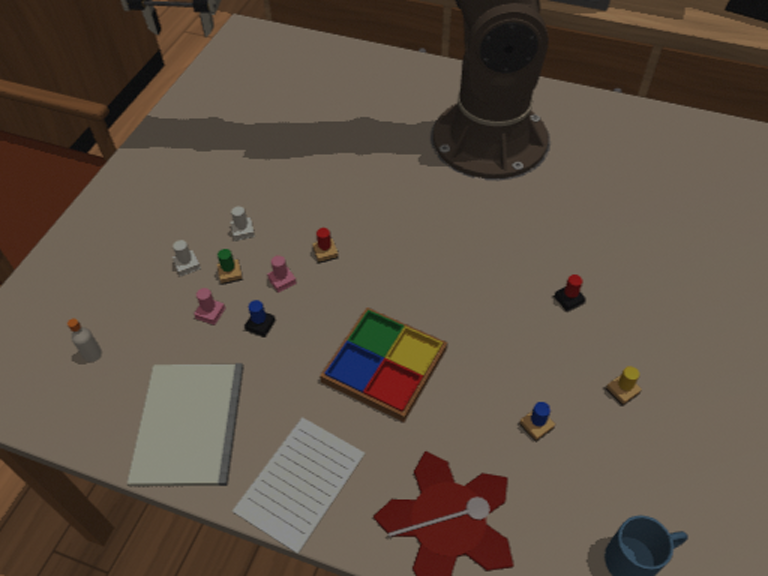

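```bash
cat > h.py <<'E'
import numpy as np,cv2
from scipy.spatial.transform import Rotation as R
from cell import arm
def cam(n):
    c=arm.calibration(n);r=R.from_rotvec(c['orientation']).as_matrix()@np.diag([1,-1,-1.])
    return c['K'],r,c['xyz']
def ray(n,p):
    K,r,x=cam(n);d=r@np.linalg.solve(K,[p[0],p[1],1.]);return x,d/np.linalg.norm(d)
def plane(n,p,z):
    x,d=ray(n,p);return x+d*(z-x[2])/d[2]
def tri(p,q):
    a,d=ray('top',p);b,e=ray('scene',q)
    s=np.linalg.lstsq(np.c_[d,-e],b-a,rcond=None)[0]
    u,v=a+s[0]*d,b+s[1]*e;return (u+v)/2,np.linalg.norm(u-v)
def proj(n,X):
    K,r,x=cam(n);q=K@(r.T@(np.asarray(X)-x));return q[:2]/q[2]
E
python3 - <<'E'
from h import *
t=cv2.cvtColor(arm.get_image('top'),4);s=cv2.cvtColor(arm.get_image('scene'),4)
# crops 60x60 around each: red blue yellow green, offered and scene; x4.. 
T=[(321,228),(171,155),(131,190),(369,193)];S=[(216,163),(359,280),(417,257),(153,177)]
f=lambda im,c:cv2.resize(im[c[1]-20:c[1]+20,c[0]-20:c[0]+20],(200,200),interpolation=cv2.INTER_CUBIC)
cv2.imwrite('pics/crop1.png',np.vstack([np.hstack([f(t,c) for c in T]),np.hstack([f(s,c) for c in S])]))
g=lambda im,x,y,w,h:cv2.resize(im[y:y+h,x:x+w],(400,400),interpolation=cv2.INTER_CUBIC)
cv2.imwrite('pics/crop2.png',np.hstack([g(t,218,125,80,80),g(s,207,197,100,100)]))
E
```

```text
(no output)
```

View pics/crop1.png

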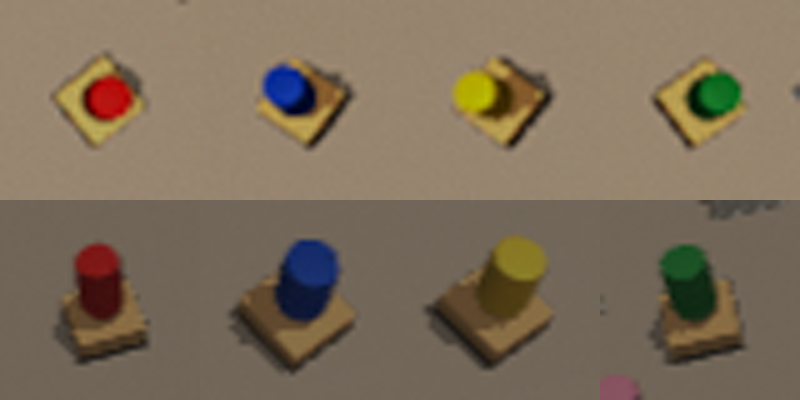

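View pics/crop2.png

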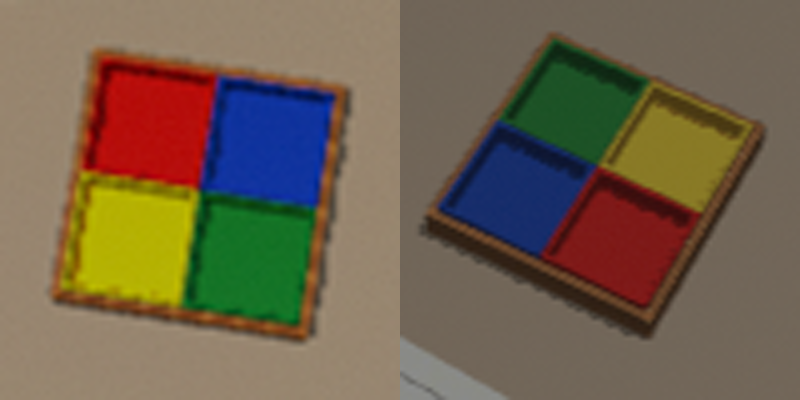

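```bash
cat > m.py <<'E'
from h import *
T=dict(red=(321,228,110,97),blue=(171,155,86,86),yellow=(131,190,76,91),green=(369,193,120,92))
S=dict(red=(216,163,98,60),blue=(359,280,112,58),yellow=(417,257,122,58),green=(153,177,85,61))
f=lambda c:(c[0]-20+(c[2]+.5)/5-.5,c[1]-20+(c[3]+.5)/5-.5)
for k in T:
    X,g=tri(f(T[k]),f(S[k]));print(k,X.round(4),'gap',round(g,4),'top@.06',plane('top',f(T[k]),.06).round(4),'sc@.06',plane('scene',f(S[k]),.06).round(4))
ct=dict(red=(96,50),blue=(348,88),green=(305,340),yellow=(55,297))
cs=dict(red=(248,322),blue=(28,212),green=(150,35),yellow=(363,127))
C={}
for k in ct:
    p=(218+ct[k][0]/5-.4,125+ct[k][1]/5-.4);q=(207+cs[k][0]/4-.4,197+cs[k][1]/4-.4)
    X,g=tri(p,q);C[k]=X;print('corner',k,X.round(4),round(g,4),plane('top',p,.022).round(4))
m=sum(C.values())/4;print('centre',m.round(4),[round(np.linalg.norm(C[a]-C[b]),4) for a,b in(('red','blue'),('blue','green'),('green','yellow'),('yellow','red'))])
for k in C:
    d=(C[k]-m)[:2];print('bay',k,(m[:2]+d/np.linalg.norm(d)*.0365*2**.5).round(4))
for n,p in(('office_red',(169,241)),('office_blue',(337,163)),('pinkA',(367,162)),('pinkB',(339,198)),('whiteA',(400,189)),('whiteB',(381,227))):print(n,plane('top',p,.06).round(3))
o=arm.observe();print(R.from_rotvec(o['ee_rot']).as_matrix().round(4))
E
python3 m.py
```

```text
red [ 0.4169 -0.2104  0.0594] gap 0.0002 top@.06 [ 0.4169 -0.2102  0.06  ] sc@.06 [ 0.4174 -0.2103  0.06  ]
blue [0.6369 0.2468 0.0599] gap 0.0007 top@.06 [0.637  0.2464 0.06  ] sc@.06 [0.6369 0.2471 0.06  ]
yellow [0.5286 0.3674 0.0581] gap 0.0013 top@.06 [0.5285 0.3661 0.06  ] sc@.06 [0.5297 0.3677 0.06  ]
green [ 0.5227 -0.358   0.0598] gap 0.0002 top@.06 [ 0.5227 -0.3579  0.06  ] sc@.06 [ 0.5229 -0.358   0.06  ]
corner red [0.7014 0.0447 0.0178] 0.0006 [0.7002 0.0447 0.022 ]
corner blue [ 0.6771 -0.1094  0.0204] 0.0019 [ 0.677  -0.1102  0.022 ]
corner green [ 0.5224 -0.0853  0.0155] 0.0024 [ 0.5212 -0.084   0.022 ]
corner yellow [0.5471 0.0682 0.0182] 0.0008 [0.5466 0.0675 0.022 ]
centre [ 0.612  -0.0205  0.018 ] [np.float64(0.1561), np.float64(0.1567), np.float64(0.1555), np.float64(0.1561)]
bay red [0.6537 0.01  ]
bay blue [ 0.6425 -0.0621]
bay green [ 0.5702 -0.0507]
bay yellow [0.5815 0.0212]
office_red [0.374 0.234 0.06 ]
office_blue [ 0.606 -0.255  0.06 ]
pinkA [ 0.609 -0.344  0.06 ]
pinkB [ 0.502 -0.259  0.06 ]
whiteA [ 0.529 -0.438  0.06 ]
whiteB [ 0.418 -0.379  0.06 ]
[[ 9.68e-01  2.51e-01 -3.00e-04]
 [ 2.51e-01 -9.68e-01  9.00e-04]
 [-1.00e-04 -1.00e-03 -1.00e+00]]
```

```bash
cat > go.py <<'E'
import sys
from h import *
o=arm.observe();M=R.from_rotvec(o['ee_rot']).as_matrix();t=np.array(eval(sys.argv[1]))
d=M.T@(t-o['position'])/.3
n=int(np.ceil(np.linalg.norm(d)*.3/.042))
print('slide total',d.round(4),'rows',n,'each',(d/n).round(4),'z-axis',M[:,2].round(4),'t',o['clock'])
E
python3 go.py '[.4169,-.2104,.14]'
```

```text
slide total [ 1.1691 -1.0544  0.2884] rows 12 each [ 0.0974 -0.0879  0.024 ] z-axis [-3.e-04  9.e-04 -1.e+00] t 0.2
```

```bash
python3 -m pendant '{"slide":[[0.0974,-0.0879,0.024],[0.0974,-0.0879,0.024],[0.0974,-0.0879,0.024],[0.0974,-0.0879,0.024],[0.0974,-0.0879,0.024],[0.0974,-0.0879,0.024],[0.0974,-0.0879,0.024],[0.0974,-0.0879,0.024],[0.0974,-0.0879,0.024],[0.0974,-0.0879,0.024]],"dr":[[0,0,0],[0,0,0],[0,0,0],[0,0,0],[0,0,0],[0,0,0],[0,0,0],[0,0,0],[0,0,0],[0,0,0]],"claw":[0.6,0.6,0.6,0.6,0.6,0.6,0.6,0.6,0.6,0.6]}' 15; python3 -m pendant '{"slide":[[0.0974,-0.0879,0.024],[0.0974,-0.0879,0.024],[0,0,0],[0,0,0]],"dr":[[0,0,0],[0,0,0],[0,0,0],[0,0,0]],"claw":[0.6,0.6,0.6,0.6]}'; python3 go.py '[.4169,-.2104,.026]'
```

```text
clock: 1.2
position: [0.3742, -0.275, 0.1546]
ee_rot: [3.116, 0.397, 0.0]
force: [0.7, 0.3, -0.7]
width: 0.599
gripper_force: 0.0
clock: 1.6
position: [0.4171, -0.21, 0.1401]
ee_rot: [-3.116, -0.401, 0.001]
force: [0.1, -0.3, -0.5]
width: 0.597
gripper_force: 0.0
slide total [-0.0007  0.0013  0.3804] rows 3 each [-0.0002  0.0004  0.1268] z-axis [-6.e-04  2.e-04 -1.e+00] t 1.6
```

```bash
python3 -m pendant '{"slide":[[0,0,0.1],[0,0,0.1],[0,0,0.1],[0,0,0.08],[0,0,0],[0,0,0]],"dr":[[0,0,0],[0,0,0],[0,0,0],[0,0,0],[0,0,0],[0,0,0]],"claw":[0.6,0.6,0.6,0.6,0.6,0.6]}'; python3 -m pendant '{"slide":[[0,0,0],[0,0,0],[0,0,0],[0,0,0],[0,0,0],[0,0,0]],"dr":[[0,0,0],[0,0,0],[0,0,0],[0,0,0],[0,0,0],[0,0,0]],"claw":[0.15,0.15,0.15,0.15,0.15,0.15]}' 15
python3 -m pendant '{"slide":[[0,0,-0.08],[0,0,-0.1],[0,0,-0.1],[0,0,-0.1],[0,0,0]],"dr":[[0,0,0],[0,0,0],[0,0,0],[0,0,0],[0,0,0]],"claw":[0.15,0.15,0.15,0.15,0.15]}';python3 go.py '[.6537,.0100,.14]'
```

```text
clock: 2.2
position: [0.4163, -0.2117, 0.0267]
ee_rot: [3.117, 0.395, -0.001]
force: [0.8, -0.1, 0.7]
width: 0.602
gripper_force: 0.0
clock: 2.8
position: [0.4172, -0.2108, 0.0268]
ee_rot: [3.116, 0.397, 0.001]
force: [-1.2, 0.4, 7.4]
width: 0.28
gripper_force: 15.0
clock: 3.3
position: [0.419, -0.2114, 0.1438]
ee_rot: [3.113, 0.397, 0.008]
force: [-0.4, -0.4, -0.4]
width: 0.281
gripper_force: 15.0
slide total [ 0.9424 -0.5181  0.0153] rows 8 each [ 0.1178 -0.0648  0.0019] z-axis [ 0.0057 -0.0025 -1.    ] t 3.3
```

```bash
python3 -m pendant '{"slide":[[0.05,-0.03,0],[0.117,-0.065,0],[0.117,-0.065,0],[0.117,-0.065,0],[0.117,-0.065,0],[0.117,-0.065,0],[0.117,-0.065,0],[0.117,-0.065,0],[0.073,-0.033,0],[0,0,0]],"dr":[[0,0,0],[0,0,0],[0,0,0],[0,0,0],[0,0,0],[0,0,0],[0,0,0],[0,0,0],[0,0,0],[0,0,0]],"claw":[0.15,0.15,0.15,0.15,0.15,0.15,0.15,0.15,0.15,0.15]}';python3 -m pendant '{"slide":[[0,0,0],[0,0,0]],"dr":[[0,0,0],[0,0,0]],"claw":[0.15,0.15]}';python3 go.py '[.6537,.0100,.0385]'
```

```text
clock: 4.3
position: [0.6529, 0.0148, 0.1389]
ee_rot: [-3.113, -0.404, -0.0]
force: [-0.2, 0.1, -1.6]
width: 0.283
gripper_force: 15.0
clock: 4.5
position: [0.6504, 0.0093, 0.1396]
ee_rot: [3.116, 0.395, -0.003]
force: [-0.8, -0.0, -0.9]
width: 0.282
gripper_force: 15.0
slide total [1.20e-02 3.00e-04 3.37e-01] rows 3 each [4.000e-03 1.000e-04 1.123e-01] z-axis [-0.0016 -0.001  -1.    ] t 4.5
```

```bash
python3 -m pendant '{"slide":[[0.008,0,0.08],[0,0,0.1],[0,0,0.07],[0,0,0.05],[0,0,0.03],[0,0,0.007],[0,0,0],[0,0,0]],"dr":[[0,0,0],[0,0,0],[0,0,0],[0,0,0],[0,0,0],[0,0,0],[0,0,0],[0,0,0]],"claw":[0.15,0.15,0.15,0.15,0.15,0.15,0.15,0.15]}'
```

```text
clock: 5.3
position: [0.6545, 0.0113, 0.0403]
ee_rot: [3.116, 0.397, 0.003]
force: [-0.1, -0.2, -0.2]
width: 0.276
gripper_force: 15.0
```

```bash
python3 -m pendant '{"slide":[[0,0,0.009],[0,0,0],[0,0,0]],"dr":[[0,0,0],[0,0,0],[0,0,0]],"claw":[0.15,0.15,0.15]}'; python3 -m pendant '{"slide":[[0,0,0],[0,0,0],[0,0,0],[0,0,0],[0,0,-0.05],[0,0,-0.1],[0,0,-0.1],[0,0,-0.1],[0,0,0]],"dr":[[0,0,0],[0,0,0],[0,0,0],[0,0,0],[0,0,0],[0,0,0],[0,0,0],[0,0,0],[0,0,0]],"claw":[0.5,0.5,0.5,0.5,0.5,0.5,0.5,0.5,0.5]}'; python3 go.py '[.6369,.2467,.14]'; python3 go.py '[.6369,.2467,.14]'
```

```text
clock: 5.6
position: [0.6538, 0.0113, 0.0367]
ee_rot: [3.116, 0.398, 0.0]
force: [0.0, 0.0, -0.9]
width: 0.276
gripper_force: 15.0
clock: 6.5
position: [0.6567, 0.0118, 0.1475]
ee_rot: [3.116, 0.397, 0.013]
force: [0.7, 0.4, 0.6]
width: 0.505
gripper_force: 0.0
slide total [ 0.1324 -0.7747  0.0252] rows 6 each [ 0.0221 -0.1291  0.0042] z-axis [ 8.5e-03  8.0e-04 -1.0e+00] t 6.5
slide total [ 0.1324 -0.7747  0.0252] rows 6 each [ 0.0221 -0.1291  0.0042] z-axis [ 8.5e-03  8.0e-04 -1.0e+00] t 6.5
```

```bash
python3 -m pendant '{"slide":[[0.024,-0.13,0],[0.024,-0.13,0],[0.024,-0.13,0],[0.024,-0.13,0],[0.024,-0.13,0],[0.017,-0.125,0],[0,0,0],[0,0,0],[0,0,0],[0,0,0]],"dr":[[0,0,0],[0,0,0],[0,0,0],[0,0,0],[0,0,0],[0,0,0],[0,0,0],[0,0,0],[0,0,0],[0,0,0]],"claw":[0.6,0.6,0.6,0.6,0.6,0.6,0.6,0.6,0.6,0.6]}';python3 go.py '[.6369,.2467,.026]'
```

```text
clock: 7.5
position: [0.6358, 0.2446, 0.1416]
ee_rot: [3.116, 0.394, 0.0]
force: [0.0, -0.1, 0.6]
width: 0.599
gripper_force: 0.0
slide total [ 0.0053 -0.0063  0.3853] rows 3 each [ 0.0018 -0.0021  0.1284] z-axis [ 3.e-04 -1.e-03 -1.e+00] t 7.5
```

```bash
python3 -m pendant '{"slide":[[0.005,-0.006,0.1],[0,0,0.1],[0,0,0.1],[0,0,0.085],[0,0,0],[0,0,0],[0,0,0]],"dr":[[0,0,0],[0,0,0],[0,0,0],[0,0,0],[0,0,0],[0,0,0],[0,0,0]],"claw":[0.6,0.6,0.6,0.6,0.6,0.6,0.6]}'; python3 -m pendant '{"slide":[[0,0,0],[0,0,0],[0,0,0],[0,0,0],[0,0,0],[0,0,0]],"dr":[[0,0,0],[0,0,0],[0,0,0],[0,0,0],[0,0,0],[0,0,0]],"claw":[0.15,0.15,0.15,0.15,0.15,0.15]}' 15
python3 -m pendant '{"slide":[[0,0,-0.08],[0,0,-0.1],[0,0,-0.1],[0,0,-0.1],[0,0,0],[0,0,0],[0,0,0]],"dr":[[0,0,0],[0,0,0],[0,0,0],[0,0,0],[0,0,0],[0,0,0],[0,0,0]],"claw":[0.15,0.15,0.15,0.15,0.15,0.15,0.15]}';python3 go.py '[.6425,-.0621,.14]'
```

```text
clock: 8.2
position: [0.6375, 0.2489, 0.0279]
ee_rot: [-3.116, -0.396, -0.004]
force: [0.4, -0.4, -0.4]
width: 0.601
gripper_force: 0.0
clock: 8.8
position: [0.6363, 0.2488, 0.0263]
ee_rot: [3.116, 0.397, 0.0]
force: [-0.7, -0.7, 3.1]
width: 0.283
gripper_force: 15.0
clock: 9.5
position: [0.6354, 0.2483, 0.1387]
ee_rot: [3.116, 0.397, -0.003]
force: [-0.2, -0.1, -0.7]
width: 0.277
gripper_force: 15.0
slide total [-0.2369  1.0075 -0.0034] rows 8 each [-0.0296  0.1259 -0.0004] z-axis [-0.0019 -0.001  -1.    ] t 9.5
```

```bash
python3 -m pendant '{"slide":[[-0.013,0.06,0],[-0.028,0.12,0],[-0.028,0.12,0],[-0.028,0.12,0],[-0.028,0.12,0],[-0.028,0.12,0],[-0.028,0.12,0],[-0.028,0.12,0],[-0.028,0.107,0],[0,0,0]],"dr":[[0,0,0],[0,0,0],[0,0,0],[0,0,0],[0,0,0],[0,0,0],[0,0,0],[0,0,0],[0,0,0],[0,0,0]],"claw":[0.15,0.15,0.15,0.15,0.15,0.15,0.15,0.15,0.15,0.15]}';python3 -m pendant '{"slide":[[0,0,0],[0,0,0],[0,0,0]],"dr":[[0,0,0],[0,0,0],[0,0,0]],"claw":[0.15,0.15,0.15]}';python3 go.py '[.6425,-.0621,.0365]'
```

```text
clock: 10.5
position: [0.6417, -0.0707, 0.1387]
ee_rot: [3.114, 0.383, -0.005]
force: [-0.2, -0.8, -1.2]
width: 0.278
gripper_force: 15.0
clock: 10.8
position: [0.643, -0.0601, 0.1397]
ee_rot: [-3.115, -0.4, 0.001]
force: [0.1, 0.0, -1.1]
width: 0.278
gripper_force: 15.0
slide total [-0.003   0.0063  0.3439] rows 3 each [-0.001   0.0021  0.1146] z-axis [-6.e-04  7.e-04 -1.e+00] t 10.8
```

```bash
python3 -m pendant '{"slide":[[0,0.003,0.08],[0,0,0.1],[0,0,0.07],[0,0,0.05],[0,0,0.03],[0,0,0.01],[0,0,0.003],[0,0,0],[0,0,0]],"dr":[[0,0,0],[0,0,0],[0,0,0],[0,0,0],[0,0,0],[0,0,0],[0,0,0],[0,0,0],[0,0,0]],"claw":[0.15,0.15,0.15,0.15,0.15,0.15,0.15,0.15,0.15]}'; python3 -m pendant '{"slide":[[0,0,0],[0,0,0],[0,0,0],[0,0,0],[0,0,-0.05],[0,0,-0.1],[0,0,-0.1],[0,0,-0.1],[0,0,0],[0,0,0]],"dr":[[0,0,0],[0,0,0],[0,0,0],[0,0,0],[0,0,0],[0,0,0],[0,0,0],[0,0,0],[0,0,0],[0,0,0]],"claw":[0.5,0.5,0.5,0.5,0.5,0.5,0.5,0.5,0.5,0.5]}'; python3 -m pendant '{"slide":[[0,0,0],[0,0,0]],"dr":[[0,0,0],[0,0,0]],"claw":[0.5,0.5]}'; python3 go.py '[.5286,.3668,.14]'
```

```text
clock: 11.7
position: [0.644, -0.0624, 0.038]
ee_rot: [3.116, 0.397, 0.002]
force: [0.4, -0.4, -0.0]
width: 0.28
gripper_force: 15.0
clock: 12.7
position: [0.644, -0.0624, 0.1437]
ee_rot: [3.116, 0.397, 0.004]
force: [0.0, -0.1, -0.7]
width: 0.499
gripper_force: 0.0
clock: 12.9
position: [0.6427, -0.0624, 0.1411]
ee_rot: [-3.116, -0.397, 0.003]
force: [-0.4, 0.8, -0.5]
width: 0.499
gripper_force: 0.0
slide total [-0.0089 -1.4803  0.0045] rows 11 each [-0.0008 -0.1346  0.0004] z-axis [-0.0019 -0.     -1.    ] t 12.9
```

```bash
python3 -m pendant '{"slide":[[-0.001,-0.13,0],[-0.001,-0.13,0],[-0.001,-0.13,0],[-0.001,-0.13,0],[-0.001,-0.13,0],[-0.001,-0.13,0],[-0.001,-0.13,0],[-0.001,-0.13,0],[-0.001,-0.13,0],[-0.001,-0.13,0]],"dr":[[0,0,0],[0,0,0],[0,0,0],[0,0,0],[0,0,0],[0,0,0],[0,0,0],[0,0,0],[0,0,0],[0,0,0]],"claw":[0.6,0.6,0.6,0.6,0.6,0.6,0.6,0.6,0.6,0.6]}';python3 -m pendant '{"slide":[[0,-0.13,0],[0,-0.05,0],[0,0,0],[0,0,0],[0,0,0],[0,0,0]],"dr":[[0,0,0],[0,0,0],[0,0,0],[0,0,0],[0,0,0],[0,0,0]],"claw":[0.6,0.6,0.6,0.6,0.6,0.6]}';python3 go.py '[.5286,.3668,.026]'
```

```text
clock: 13.9
position: [0.5416, 0.3155, 0.1412]
ee_rot: [3.116, 0.397, -0.002]
force: [0.7, -0.1, -0.2]
width: 0.598
gripper_force: 0.0
clock: 14.5
position: [0.5301, 0.3646, 0.142]
ee_rot: [3.116, 0.393, 0.0]
force: [-1.3, 0.5, -0.4]
width: 0.6
gripper_force: 0.0
slide total [-0.003  -0.0087  0.3867] rows 3 each [-0.001  -0.0029  0.1289] z-axis [ 3.e-04 -1.e-03 -1.e+00] t 14.5
```

```bash
python3 -m pendant '{"slide":[[-0.003,-0.006,0.1],[0,0,0.1],[0,0,0.1],[0,0,0.085],[0,0,0],[0,0,0],[0,0,0]],"dr":[[0,0,0],[0,0,0],[0,0,0],[0,0,0],[0,0,0],[0,0,0],[0,0,0]],"claw":[0.6,0.6,0.6,0.6,0.6,0.6,0.6]}'; python3 -m pendant '{"slide":[[0,0,0],[0,0,0],[0,0,0],[0,0,0],[0,0,0],[0,0,0]],"dr":[[0,0,0],[0,0,0],[0,0,0],[0,0,0],[0,0,0],[0,0,0]],"claw":[0.15,0.15,0.15,0.15,0.15,0.15]}' 15
python3 -m pendant '{"slide":[[0,0,-0.08],[0,0,-0.1],[0,0,-0.1],[0,0,-0.1],[0,0,0],[0,0,0],[0,0,0]],"dr":[[0,0,0],[0,0,0],[0,0,0],[0,0,0],[0,0,0],[0,0,0],[0,0,0]],"claw":[0.15,0.15,0.15,0.15,0.15,0.15,0.15]}';python3 go.py '[.5815,.0212,.14]'
```

```text
clock: 15.2
position: [0.5289, 0.3686, 0.0284]
ee_rot: [-3.115, -0.396, -0.004]
force: [-0.1, 0.5, 0.2]
width: 0.597
gripper_force: 0.0
clock: 15.8
position: [0.5279, 0.3682, 0.0269]
ee_rot: [-3.116, -0.397, -0.0]
force: [-1.0, -1.1, 3.6]
width: 0.281
gripper_force: 15.0
clock: 16.5
position: [0.5271, 0.3676, 0.1394]
ee_rot: [3.115, 0.397, -0.003]
force: [-0.0, -0.3, -1.0]
width: 0.279
gripper_force: 15.0
slide total [-1.1440e-01  1.1631e+00 -8.0000e-04] rows 9 each [-1.270e-02  1.292e-01 -1.000e-04] z-axis [-0.0015 -0.0014 -1.    ] t 16.5
```

```bash
python3 -m pendant '{"slide":[[-0.006,0.06,0],[-0.012,0.125,0],[-0.012,0.125,0],[-0.012,0.125,0],[-0.012,0.125,0],[-0.012,0.125,0],[-0.012,0.125,0],[-0.012,0.125,0],[-0.012,0.125,0],[-0.012,0.103,0]],"dr":[[0,0,0],[0,0,0],[0,0,0],[0,0,0],[0,0,0],[0,0,0],[0,0,0],[0,0,0],[0,0,0],[0,0,0]],"claw":[0.15,0.15,0.15,0.15,0.15,0.15,0.15,0.15,0.15,0.15]}';python3 -m pendant '{"slide":[[0,0,0],[0,0,0],[0,0,0],[0,0,0]],"dr":[[0,0,0],[0,0,0],[0,0,0],[0,0,0]],"claw":[0.15,0.15,0.15,0.15]}';python3 go.py '[.5815,.0212,.0365]'
```

```text
clock: 17.5
position: [0.5814, 0.0176, 0.1396]
ee_rot: [3.116, 0.393, -0.003]
force: [0.6, 1.2, 0.1]
width: 0.279
gripper_force: 15.0
clock: 17.9
position: [0.5818, 0.0231, 0.1404]
ee_rot: [-3.115, -0.4, 0.001]
force: [-0.4, -0.0, -1.4]
width: 0.283
gripper_force: 15.0
slide total [-0.0024  0.0059  0.3463] rows 3 each [-0.0008  0.002   0.1154] z-axis [-6.e-04  4.e-04 -1.e+00] t 17.9
```

```bash
python3 -m pendant '{"slide":[[0,0.003,0.08],[0,0,0.1],[0,0,0.07],[0,0,0.05],[0,0,0.03],[0,0,0.01],[0,0,0.004],[0,0,0],[0,0,0]],"dr":[[0,0,0],[0,0,0],[0,0,0],[0,0,0],[0,0,0],[0,0,0],[0,0,0],[0,0,0],[0,0,0]],"claw":[0.15,0.15,0.15,0.15,0.15,0.15,0.15,0.15,0.15]}'; python3 -m pendant '{"slide":[[0,0,0],[0,0,0],[0,0,0],[0,0,0],[0,0,-0.05],[0,0,-0.1],[0,0,-0.1],[0,0,-0.1],[0,0,0],[0,0,0]],"dr":[[0,0,0],[0,0,0],[0,0,0],[0,0,0],[0,0,0],[0,0,0],[0,0,0],[0,0,0],[0,0,0],[0,0,0]],"claw":[0.5,0.5,0.5,0.5,0.5,0.5,0.5,0.5,0.5,0.5]}'; python3 -m pendant '{"slide":[[0,0,0],[0,0,0]],"dr":[[0,0,0],[0,0,0]],"claw":[0.5,0.5]}'; python3 go.py '[.5227,-.358,.14]'
```

```text
clock: 18.8
position: [0.583, 0.0211, 0.0382]
ee_rot: [3.116, 0.398, 0.002]
force: [-0.4, 0.5, -0.4]
width: 0.282
gripper_force: 15.0
clock: 19.8
position: [0.5828, 0.021, 0.143]
ee_rot: [3.116, 0.397, 0.002]
force: [-1.2, 0.2, -0.8]
width: 0.5
gripper_force: 0.0
clock: 20.0
position: [0.5816, 0.0209, 0.1412]
ee_rot: [3.116, 0.398, -0.003]
force: [-1.2, 0.2, -0.2]
width: 0.502
gripper_force: 0.0
slide total [-0.5072  1.1731  0.0048] rows 10 each [-0.0507  0.1173  0.0005] z-axis [-2.2e-03 -3.0e-04 -1.0e+00] t 20.0
```

```bash
python3 -m pendant '{"slide":[[-0.05,0.117,0],[-0.05,0.117,0],[-0.05,0.117,0],[-0.05,0.117,0],[-0.05,0.117,0],[-0.05,0.117,0],[-0.05,0.117,0],[-0.05,0.117,0],[-0.05,0.117,0],[-0.057,0.117,0]],"dr":[[0,0,0],[0,0,0],[0,0,0],[0,0,0],[0,0,0],[0,0,0],[0,0,0],[0,0,0],[0,0,0],[0,0,0]],"claw":[0.5,0.5,0.5,0.5,0.5,0.5,0.5,0.5,0.5,0.5]}';python3 -m pendant '{"slide":[[0,0,0],[0,0,0],[0,0,0],[0,0,0]],"dr":[[0,0,0],[0,0,0],[0,0,0],[0,0,0]],"claw":[0.5,0.5,0.5,0.5]}';python3 go.py '[.5227,-.358,.026]'
```

```text
clock: 21.0
position: [0.5227, -0.358, 0.1413]
ee_rot: [-3.115, -0.398, 0.002]
force: [0.9, 0.1, -0.2]
width: 0.5
gripper_force: 0.0
clock: 21.4
position: [0.5239, -0.3552, 0.1422]
ee_rot: [-3.115, -0.401, 0.0]
force: [0.0, -0.5, 0.4]
width: 0.503
gripper_force: 0.0
slide total [-0.0062  0.0085  0.3872] rows 3 each [-0.0021  0.0028  0.1291] z-axis [-2.e-04  1.e-03 -1.e+00] t 21.4
```

```bash
python3 -m pendant '{"slide":[[-0.005,0.006,0.1],[0,0,0.1],[0,0,0.1],[0,0,0.085],[0,0,0],[0,0,0],[0,0,0]],"dr":[[0,0,0],[0,0,0],[0,0,0],[0,0,0],[0,0,0],[0,0,0],[0,0,0]],"claw":[0.5,0.5,0.5,0.5,0.5,0.5,0.5]}'; python3 -m pendant '{"slide":[[0,0,0],[0,0,0],[0,0,0],[0,0,0],[0,0,0],[0,0,0]],"dr":[[0,0,0],[0,0,0],[0,0,0],[0,0,0],[0,0,0],[0,0,0]],"claw":[0.15,0.15,0.15,0.15,0.15,0.15]}' 15
python3 -m pendant '{"slide":[[0,0,-0.08],[0,0,-0.1],[0,0,-0.1],[0,0,-0.1],[0,0,0],[0,0,0],[0,0,0]],"dr":[[0,0,0],[0,0,0],[0,0,0],[0,0,0],[0,0,0],[0,0,0],[0,0,0]],"claw":[0.15,0.15,0.15,0.15,0.15,0.15,0.15]}';python3 go.py '[.5702,-.0507,.14]'
```

```text
clock: 22.1
position: [0.5236, -0.3592, 0.0287]
ee_rot: [3.115, 0.398, 0.003]
force: [-0.6, -0.6, 0.1]
width: 0.502
gripper_force: 0.0
clock: 22.7
position: [0.5226, -0.3593, 0.0276]
ee_rot: [3.116, 0.397, 0.001]
force: [-1.9, 0.6, 6.5]
width: 0.278
gripper_force: 15.0
clock: 23.4
position: [0.5216, -0.3587, 0.1398]
ee_rot: [-3.115, -0.397, 0.002]
force: [0.1, -0.3, -0.5]
width: 0.278
gripper_force: 15.0
slide total [ 0.4145 -0.9531 -0.    ] rows 8 each [ 0.0518 -0.1191 -0.    ] z-axis [-1.6e-03  9.0e-04 -1.0e+00] t 23.4
```

```bash
python3 -m pendant '{"slide":[[0.025,-0.06,0],[0.05,-0.115,0],[0.05,-0.115,0],[0.05,-0.115,0],[0.05,-0.115,0],[0.05,-0.115,0],[0.05,-0.115,0],[0.05,-0.115,0],[0.04,-0.09,0],[0,0,0]],"dr":[[0,0,0],[0,0,0],[0,0,0],[0,0,0],[0,0,0],[0,0,0],[0,0,0],[0,0,0],[0,0,0],[0,0,0]],"claw":[0.15,0.15,0.15,0.15,0.15,0.15,0.15,0.15,0.15,0.15]}';python3 -m pendant '{"slide":[[0,0,0],[0,0,0],[0,0,0],[0,0,0]],"dr":[[0,0,0],[0,0,0],[0,0,0],[0,0,0]],"claw":[0.15,0.15,0.15,0.15]}';python3 go.py '[.5702,-.0507,.0365]'
```

```text
clock: 24.4
position: [0.5707, -0.0444, 0.1398]
ee_rot: [-3.112, -0.408, 0.002]
force: [-0.3, -0.2, -0.2]
width: 0.277
gripper_force: 15.0
clock: 24.8
position: [0.5707, -0.0517, 0.1407]
ee_rot: [3.116, 0.395, -0.001]
force: [0.3, 0.1, -0.3]
width: 0.28
gripper_force: 15.0
slide total [-0.0008 -0.0037  0.3475] rows 3 each [-0.0003 -0.0012  0.1158] z-axis [-3.e-04 -4.e-04 -1.e+00] t 24.8
```

```bash
python3 -m pendant '{"slide":[[0,0,0.08],[0,0,0.1],[0,0,0.07],[0,0,0.05],[0,0,0.03],[0,0,0.01],[0,0,0.004],[0,0,0],[0,0,0]],"dr":[[0,0,0],[0,0,0],[0,0,0],[0,0,0],[0,0,0],[0,0,0],[0,0,0],[0,0,0],[0,0,0]],"claw":[0.15,0.15,0.15,0.15,0.15,0.15,0.15,0.15,0.15]}'; python3 -m pendant '{"slide":[[0,0,0],[0,0,0],[0,0,0],[0,0,0],[0,0,-0.05],[0,0,-0.1],[0,0,-0.1],[0,0,-0.1],[0,0,-0.1],[0,0,-0.1]],"dr":[[0,0,0],[0,0,0],[0,0,0],[0,0,0],[0,0,0],[0,0,0],[0,0,0],[0,0,0],[0,0,0],[0,0,0]],"claw":[0.5,0.5,0.5,0.5,0.5,0.5,0.5,0.5,0.5,0.5]}'; python3 -m pendant '{"slide":[[-0.12,0,0],[-0.12,0,0],[-0.12,0,0],[-0.12,0,0],[-0.12,0,0],[0,0,0],[0,0,0],[0,0,0]],"dr":[[0,0,0],[0,0,0],[0,0,0],[0,0,0],[0,0,0],[0,0,0],[0,0,0],[0,0,0]],"claw":[0.5,0.5,0.5,0.5,0.5,0.5,0.5,0.5]}'
python3 - <<'E'
from h import *
t=cv2.cvtColor(arm.get_image('top'),4);s=cv2.cvtColor(arm.get_image('scene'),4)
g=lambda im,x,y,w,h:cv2.resize(im[y:y+h,x:x+w],(400,400),interpolation=cv2.INTER_CUBIC)
cv2.imwrite('pics/end.png',np.hstack([g(t,212,120,100,100),g(s,197,187,120,120)]))
cv2.imwrite('pics/endscene.png',s)
E
```

```text
clock: 25.7
position: [0.5715, -0.0505, 0.0385]
ee_rot: [3.116, 0.397, 0.002]
force: [0.0, 0.7, -0.6]
width: 0.277
gripper_force: 15.0
clock: 26.7
position: [0.5707, -0.0505, 0.204]
ee_rot: [3.116, 0.398, 0.0]
force: [0.4, -0.3, -0.9]
width: 0.5
gripper_force: 0.0
clock: 27.5
position: [0.3979, -0.0954, 0.2031]
ee_rot: [3.116, 0.398, 0.002]
force: [-0.4, 0.3, 0.3]
width: 0.497
gripper_force: 0.0
```

View pics/end.png

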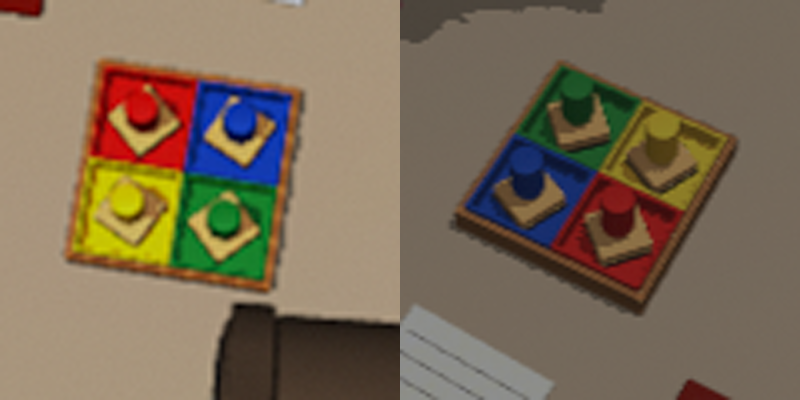

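View pics/endscene.png

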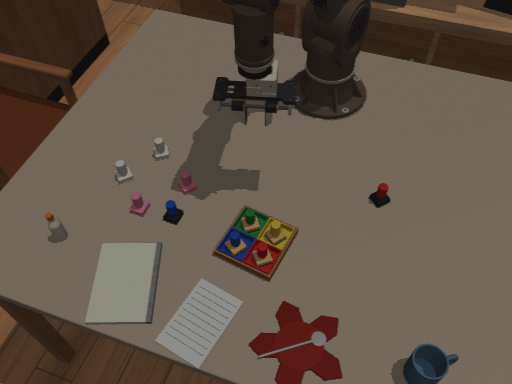

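All four wooden stamps stand upright inside their matching bays: in the scene picture red is at (262,253), blue (235,240), yellow (276,231) and green (250,218). The office stamps at (173,211) and (381,194) and the pink and white ones still stand untouched, and the gripper is clear.

```bash
python3 -c "
from cell import arm
print(arm.sign_off())"
```

```text
the job is handed in; nothing more can be done
None
```

I put all four wooden stamps upright in the bays of their own colour, left the office, pink and white stamps untouched, and handed the job in at about 28 s on the robot's clock.

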